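# Seat the ball of a relief valve and hold its offset lever level over it

## Task

Reassemble the ball relief valve: first take the orange ball off its rubber ring and lower it gently onto the brass seat at the bottom of the valve's chamber, letting go only once it is all but resting there (do not drop it in or press it into the seat). Then pick up the dark lever by its balance point (the yellow band) and hold it level and still about 45 mm above the valve, its round head centred over the chamber and its eye over the pivot pin, touching nothing but the gripper. Finish while holding it there, and leave everything else on the bench where it is.

Things in the scene. Friction and masses are not known exactly. Their poses are not given: they have to be found in the camera images.
- valve_body: Fixed relief valve. Origin on the bench under the chamber axis; z up, x points from chamber to pivot pin. Grey base 12 mm thick, 116 mm disc with a 56 mm wide arm to the pin. Aluminium chamber, open on top: inside diameter 100 mm, outside up to 116 mm, floor 14 mm and rim 80 mm above the bench. The pin stands on a 32 mm post.
- valve_seat (a point): Centre of the top of the brass seat ring in the middle of the chamber floor: 36 mm outside, 24 mm inside diameter, 14 mm high, top 28 mm above the bench. The seated ball's centre lies 16 mm above this point.
- valve_mouth (a point): Centre of the chamber's rim, 80 mm above the bench.
- valve_pin (a point): Tip of the 10 mm pivot pin, 82 mm above the bench, 165 mm from the chamber axis.
- ball_center (a point): Centre of the orange valve ball, 40 mm in diameter, about 60 g. It starts resting on a fixed black rubber ring (40 mm outside diameter, 12 mm high) with its centre 28 mm above the bench. It is free to roll.
- ball: The same ball as a body; its axes mean nothing.
- lever_balance (a point): Balance point of the dark lever: middle of the yellow band on its rib, half-way up the rib, 25 mm above the lever's underside, 62.5 mm from the head's centre towards the eye. The rib is 16 mm wide with flat sides, runs along the lever's x from head to eye, and reaches from 12 to 38 mm above the underside. Axes as the lever's.
- lever: Dark steel lever, 0.4 to 0.8 kg, 216 mm long, 38 mm high, lying flat on the bench. Origin at the centre of the head's underside; x points from head to eye, z up. Head: disc of 72 mm diameter, 20 mm thick, with a 40 mm boss on top. Eye: 30 mm outside diameter, 14 mm hole, 36 mm high; its underside is level with the head's.
- lever_head (a point): Centre of the underside of the lever's head. Axes as the lever's.
- lever_eye (a point): Centre of the underside of the lever's eye, 165 mm from the head's centre.
- spray_can: White spray can at the back, 66 mm in diameter, 212 mm tall, loose; origin at the centre of its underside. Bystander.
- paste_tin: Flat round green and white tin, 70 mm in diameter, 26 mm high, loose; origin at the centre of its underside. Bystander.
- bearing_1: Steel ball bearing lying flat, 42 mm in diameter, 14 mm high, loose; origin at the centre of its underside. Bystander.
Not all that is in view belongs to the job. Of the things like the ball, leave any that is purple or red; of the rest the smaller one is meant.

How it is judged:
By the outcome, as a careful person would: the job done as asked, in the order asked, and still so for the second after the job is handed in, while the arm keeps its last pose, push and grip.
It also fails if it takes over 51 s, if anything falls off the work surface, if the arm or the gripper's body presses on something with over 40 N, if the wrist force passes 120 N, or if a joint passes its speed limit or range.

## Robot

A 6-joint arm with a two-finger parallel gripper is mounted at the origin on a cart in front of the work surface, level with it; the furniture and walls round the work are solid. World frame = base frame: x ahead of the robot, y to its left, z up, the work surface at z = 0. Lengths are in m, angles in rad, forces in N, time in s.
With the tool pointing down it reaches from about 0.375 to 0.925 m from the base axis. Payload 5.7 kg.
Tool frame: the origin (TCP) lies at the very end of the fingers, on their centre line; the grasp point (between the pads) lies bot.grip_point_offset behind it (bot.grip_point_offset is the distance from the TCP to the grasp point, in m); z points along the fingers, y is the line along which they close (so a half turn about z gives the same grasp; the last joint's range is limited). The gripper opens to 88 mm and grips with 3 to 60 N. Pads are 20 mm wide; open, the fingers measure 115 mm over their backs; the gripper's body (75 mm by 178 mm) begins 61 mm behind the grasp point.
Start: joints at [1.197, 0.359, 1.51, -0, 1.272, -0.115], TCP at [0.154, 0.58, 0.223] pointing down, gripper open.
Joint ranges: [-2.97, 2.97], [-1.01, 2.36], [0.21, 2.38], [-0.96, 4.11], [0.2, 2.71], [-2.98, 2.98]. Speed limits (rad/s): [2.39, 2.39, 3.14, 3.14, 3.14, 3.14].

## Interface

Orientations are given as a unit quaternion [w, x, y, z].
In Python, from cell import bot gives the robot as it stands.
- The arm moves only by the tool move_arm, never from a script. Its argument "motion" is a list of rows, each an object with "travel": the shift along the tool's x, y, z as a fraction of full scale, a list of three; "twist": the turn, a rotation vector about the tool's x, y, z as a fraction of full scale, a list of three. A call has 1 to 20 rows; each row shifts and turns the commanded pose from where the row before left it, along the tool's axes as they then stand; what a row does not reach is not made up. Full scale, the value 1, is 25 mm for a shift and 5 degrees for a turn. A row lasts 1/12 s, in which the tool goes at most 41.7 mm and 7.16 degrees, less where a joint would pass 70% of its speed; a pose out of reach is approached as far as the arm can. A call with a number of a shift or a turn outside -1 to 1 is refused whole. A call with a gripper value outside its range is refused whole. "jaw" is the gripper command: -1 is fully open, 1 is shut, values between are in proportion, set as the call begins (left out, the last holds). The fingers move at their own pace and stop on an object; "force" is the grip in N (left out, the last holds). Time passes only in rows, so rows that do not move let the fingers close. It gives the time, the measured TCP pose, the force, the opening and the grip force at its end, in the units of the state.
- bot.sense(): the state, without advancing time (a new reading comes with each control period).
- bot.grab_frame(name): name is "scene" or "top"; returns a dict with "frame" (480x640x3 uint8, red, green, blue), "vertical_fov" (degrees; the focal length in pixels is half the picture's height over the tangent of half this angle, whatever the lens; pixels are square), "cx", "cy" (the principal point, pixels), "T" (4x4, takes a point from camera to world coordinates). Camera axes: x right, y down, z forward; pixel columns grow to the right and rows downward; lengths in m; the calibration is good to about 2 mm. A picture is of the moment at which its call begins. There is no depth.
- bot.hand_in(): hands the job in; it is judged then, once.
The state is a dict: "time": time; "joint_pos": joint angles; "qvel": joint speeds; "joint_efforts": joint torques, N m; "tool_pos": TCP position; "ee_rot": TCP orientation; "force": force on the tool from outside, world axes, zero at the start; "wrist_torque": the same for the moment, N m; "grip_width": opening from 0.0 (shut) to 1.0 (fully open); "grasp_force": force on a finger pad.
Only numpy, scipy, OpenCV 4.12 (cv2) and the standard library are available. Lean on these libraries where they do the work, as an engineer would, in place of code of your own. Each camera call takes 0.05 s, during which the arm holds its last target. There are 200 camera calls.

## Working session

There is one attempt and no reset: what is moved stays moved. The work goes in short steps, Python scripts to look and compute and a tool call to move; the robot and the scene stay as the last step left them, time stands still between calls to the robot, and variables do not carry over. Pictures are saved under pics/ and viewed, at most 10 in all, crops included, and the job is handed in when it is done.

Besides the shell and the picture viewer there is one more tool, called after "Call:" by a JSON object that holds its "method" and its "body", one argument or row to a line. move_arm: Moves the arm, as the interface text tells. Shift numbers are shares of 25 mm and turn numbers shares of 5 degrees, none past 1 either way. Its arguments: {"type":"object","properties":{"motion":{"type":"array"},"jaw":{"type":"number"},"force":{"type":"number"}},"required":["motion"]}

```bash
mkdir -p pics; cat > h.py <<'E'
import numpy as np, cv2
from cell import bot
def px2w(f,u,v,z):
    T=np.array(f["T"]);fl=240/np.tan(np.radians(f["vertical_fov"])/2)
    d=T[:3,:3]@np.array([(u-f["cx"])/fl,(v-f["cy"])/fl,1]);o=T[:3,3]
    return o+d*(z-o[2])/d[2]
def w2px(f,p):
    T=np.array(f["T"]);fl=240/np.tan(np.radians(f["vertical_fov"])/2)
    c=T[:3,:3].T@(np.array(p)-T[:3,3]);return [f["cx"]+fl*c[0]/c[2],f["cy"]+fl*c[1]/c[2]]
def grab(n,name):
    f=bot.grab_frame(n);cv2.imwrite(f"pics/{name}.png",f["frame"][:,:,::-1]);return f
E
python3 - <<'E'
from h import *
for n in("scene","top"):
    f=grab(n,n+"0");print(n,f["vertical_fov"],f["cx"],f["cy"],np.round(f["T"],3).tolist())
print(bot.grip_point_offset,bot.sense())
E
```

```text
scene 56.75884249333427 325.4039861353344 239.62064645024853 [[0.801, -0.337, 0.494, 0.107], [-0.598, -0.454, 0.66, -0.432], [0.002, -0.825, -0.565, 0.634], [0.0, 0.0, 0.0, 1.0]]
top 46.89017542673125 327.9253103965567 241.0198750488107 [[-0.021, -0.993, 0.12, 0.381], [-1.0, 0.02, -0.012, 0.25], [0.01, -0.12, -0.993, 1.639], [0.0, 0.0, 0.0, 1.0]]
0.0187 {'time': 0.1, 'joint_pos': array([ 1.19688730e+00,  3.59430440e-01,  1.51128434e+00, -7.41040370e-06,
        1.27249219e+00, -1.15064865e-01]), 'qvel': array([-0.00048464, -0.00110867, -0.00283342, -0.0010761 ,  0.00044597,
       -0.00402238]), 'joint_efforts': array([ 6.97003979e-04, -5.16355240e+01, -2.71408904e+01,  6.75390149e-02,
        2.78579921e-02, -6.52866765e-05]), 'tool_pos': array([0.15334779, 0.57945416, 0.22191033]), 'ee_rot': array([-1.91943533e-04,  1.29059954e-01,  9.91636464e-01, -7.84009183e-04]), 'force': array([0.50145447, 0.85501907, 0.53277185]), 'wrist_torque': array([-0.01868924,  0.0126706 ,  0.01957763]), 'grasp_force': 0.0, 'grip_width': 1.0019351067974953}
```

View pics/top0.png

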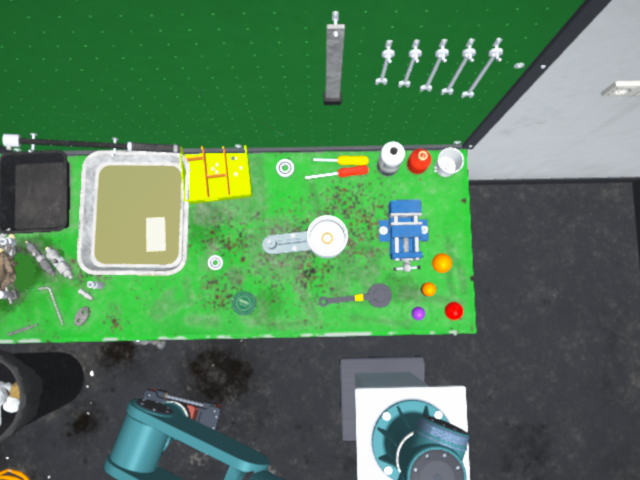

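View pics/scene0.png

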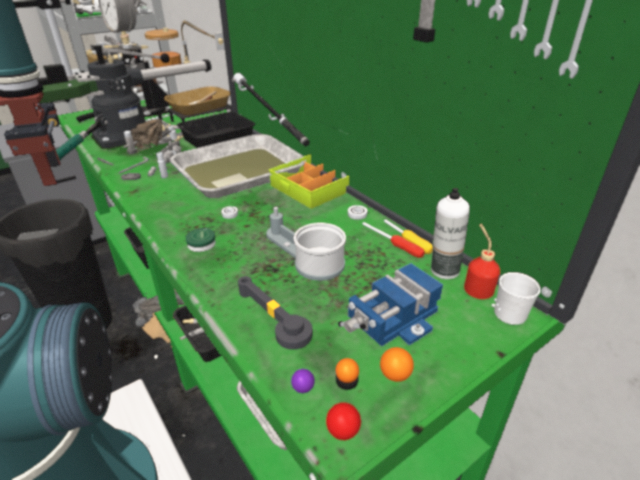

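Top view: the orange candidates are at (442,263), which is larger and has no ring, and (428,289), which is smaller; in the scene view that one is at (346,371) on a black ring. Purple is at (418,313) and red at (454,311). The smaller orange ball at (428,289) fits. I'll confirm it in one enlarged crop.

```bash
python3 - <<'E'
from h import *
a=cv2.imread("pics/top0.png")[205:325,255:475]
a=cv2.resize(a,None,fx=3.6,fy=3.6,interpolation=cv2.INTER_CUBIC)
b=cv2.imread("pics/scene0.png")[270:440,230:450]
cv2.imwrite("pics/c1.png",a); cv2.imwrite("pics/c2.png",cv2.resize(b,None,fx=3.5,fy=3.5,interpolation=cv2.INTER_CUBIC))
f=bot.grab_frame("top")
hsv=cv2.cvtColor(f["frame"],cv2.COLOR_RGB2HSV)
m=cv2.inRange(hsv,(5,150,120),(20,255,255));m[:, :380]=0
n,_,s,c=cv2.connectedComponentsWithStats(m)
for i in range(1,n):
    if s[i,4]>20: print("orange",s[i],c[i],px2w(f,*c[i],.028))
m=cv2.inRange(hsv,(21,150,120),(33,255,255));m[:280]=0
n,_,s,c=cv2.connectedComponentsWithStats(m)
for i in range(1,n):
    if s[i,4]>10: print("yellow",s[i],c[i],px2w(f,*c[i],.038))
E
```

```text
orange [408 150  23  24 122] [419.63114754 163.19672131] [ 0.8043462  -0.04784623  0.028     ]
orange [433 254  19  19 164] [440.51829268 261.86585366] [ 0.50771551 -0.09693923  0.028     ]
orange [422 283  14  13  81] [426.7654321 288.2962963] [ 0.43153825 -0.0533954   0.028     ]
orange [445 303  18  17  43] [453.79069767 312.55813953] [ 0.36000533 -0.12872597  0.028     ]
yellow [426 286  10  10  71] [430.33802817 290.09859155] [ 0.42582423 -0.06162145  0.038     ]
yellow [355 294   8   7  52] [358.65384615 297.23076923] [0.40961798 0.14601603 0.038     ]
yellow [ 14 472  13   8  24] [ 21.125      475.33333333] [-0.05962022  1.09046514  0.038     ]
yellow [  0 477  18   3  27] [  9.         477.92592593] [-0.06568932  1.12338455  0.038     ]
```

View pics/c1.png

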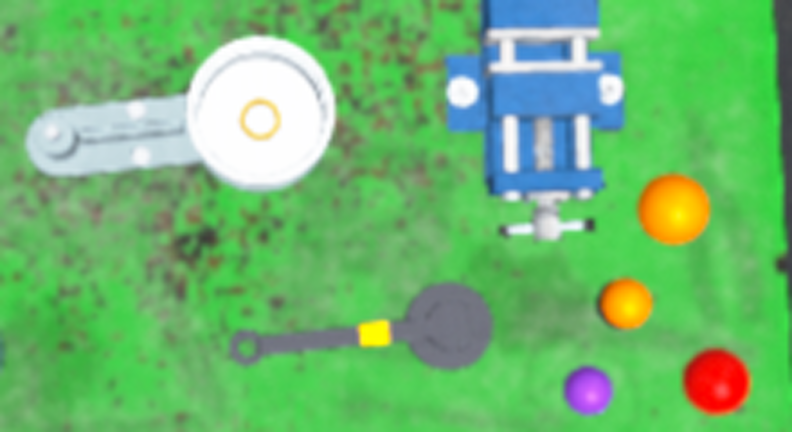

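View pics/c2.png

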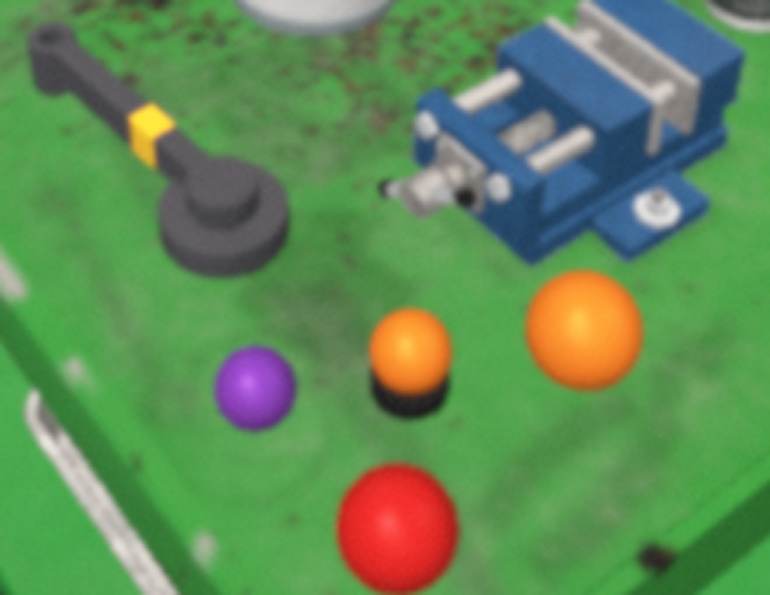

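Confirmed: in the crop, the smaller orange ball at (626,304) sits on the black ring at (410,351) in the scene crop. The valve seat is at crop (260,120), the pin at (52,132), the lever head at (448,326), the band at (375,334) and the eye at (246,347).

```bash
python3 - <<'E'
from h import *
f=bot.grab_frame("top");g=bot.grab_frame("scene")
t=lambda x,y:((x+.5)/3.6-.5+255,(y+.5)/3.6-.5+205)
s=lambda x,y:((x+.5)/3.5-.5+230,(y+.5)/3.5-.5+270)
def pr(n,p): print(n,np.round(p,4))
ball=px2w(f,*t(626,304),.028);pr("ball top",ball);pr("ball scene",px2w(g,*s(410,351),.028))
seat=px2w(f,*t(260,120),.028);pr("seat",seat)
rim=px2w(f,*t(261,113),.08);pr("rim",rim); pr("rim scene",px2w(g,319.5,241,.08))
pin=px2w(f,*t(52,132),.082);pr("pin",pin);pr("pin scene",px2w(g,276,209,.082))
hd=px2w(f,*t(448,326),.016);pr("head",hd);pr("boss scene",px2w(g,*s(224,187),.038))
eye=px2w(f,*t(246,347),.036);pr("eye",eye);pr("eye scene",px2w(g,*s(52,38),.036))
b=px2w(f,*t(375,334),.037);pr("band",b);
print("dist",np.hypot(*(pin-rim)[:2]),np.hypot(*(eye-hd)[:2]),np.hypot(*(b-hd)[:2]))
for a,c in((rim,pin),(hd,eye)):print("ang",np.degrees(np.arctan2(*(c-a)[1::-1])))
E
```

```text
ball top [ 0.4292 -0.0584  0.028 ]
ball scene [ 0.4328 -0.0579  0.028 ]
seat [0.5847 0.2339 0.028 ]
rim [0.5836 0.2335 0.08  ]
rim scene [0.5777 0.2185 0.08  ]
pin [0.5715 0.3982 0.082 ]
pin scene [0.5717 0.3907 0.082 ]
head [0.4147 0.0847 0.016 ]
boss scene [0.4161 0.0791 0.038 ]
eye [0.4009 0.249  0.036 ]
eye scene [0.4027 0.2461 0.036 ]
band [0.4091 0.1455 0.037 ]
dist 0.1650729130813517 0.16482011168168426 0.06107461472104478
ang 94.20350325541625
ang 94.80183526916223
```

Call:
{"method": "move_arm", "body": {
  "motion": [
    {"travel": [-1,0,0],"twist": [0,0,1]},
    {"travel": [-1,0,0],"twist": [0,0,1]},
    {"travel": [-1,0,0],"twist": [0,0,1]},
    {"travel": [-1,0,0],"twist": [0,0,1]},
    {"travel": [-1,0,0],"twist": [0,0,1]},
    {"travel": [-1,0,0],"twist": [0,0,1]},
    {"travel": [-1,0,0],"twist": [0,0,1]},
    {"travel": [-1,0,0],"twist": [0,0,1]},
    {"travel": [-1,0,0],"twist": [0,0,1]},
    {"travel": [-1,0,0],"twist": [0,0,1]},
    {"travel": [-1,-0.25,0],"twist": [0,0,0]},
    {"travel": [-1,-0.25,0],"twist": [0,0,0]},
    {"travel": [-1,-0.25,0],"twist": [0,0,0]},
    {"travel": [-1,-0.25,0],"twist": [0,0,0]},
    {"travel": [-1,-0.25,0],"twist": [0,0,0]},
    {"travel": [-1,-0.25,0],"twist": [0,0,0]},
    {"travel": [-1,-0.25,0],"twist": [0,0,0]},
    {"travel": [-1,-0.25,0],"twist": [0,0,0]},
    {"travel": [-1,-0.25,0],"twist": [0,0,0]},
    {"travel": [-1,-0.25,0],"twist": [0,0,0]}
  ],
  "jaw": -0.36,
  "force": 10
}}

```text
time: 1.92
tool_pos: [0.3959, 0.1791, 0.2227]
ee_rot: [0.0, 0.536, 0.844, 0.0]
force: [-0.2, 0.3, 1.5]
grip_width: 0.679
grasp_force: 0.0
```

```bash
cat >> h.py <<'E'
from scipy.spatial.transform import Rotation as R
def delta(p,heading=None):
    s=bot.sense();q=s["ee_rot"];r=R.from_quat([*q[1:],q[0]])
    M=r.as_matrix();h=np.degrees(np.arctan2(M[1,1],M[0,1]))
    print("t",s["time"],"pos",np.round(s["tool_pos"],4),"head",round(h,2),"tilt",np.round(M[:2,2],4),"grip",s["grip_width"]*88,s["grasp_force"],"F",np.round(s["force"],1))
    print("travel units",np.round(r.inv().apply(np.array(p)-s["tool_pos"])/.025,2), "" if heading is None else ("twist z units",round((h-heading)/5,3)))
E
python3 -c "
from h import *
delta([.430,-.0583,.08],25)"
```

```text
t 1.9167 pos [0.3959 0.1791 0.2227] head 25.18 tilt [ 0.0002 -0.    ] grip 59.70889665100073 0.0 F [-0.2  0.3  1.5]
travel units [-9.17 -2.81  5.71] ('twist z units', np.float64(0.036))
```

Call:
{"method": "move_arm", "body": {
  "motion": [
    {"travel": [-0.9,-0.28,0.2],"twist": [0,0,0]},
    {"travel": [-0.9,-0.28,0.2],"twist": [0,0,0]},
    {"travel": [-0.9,-0.28,0.5],"twist": [0,0,0]},
    {"travel": [-0.9,-0.28,0.6],"twist": [0,0,0]},
    {"travel": [-0.9,-0.28,0.7],"twist": [0,0,0]},
    {"travel": [-0.9,-0.28,0.7],"twist": [0,0,0]},
    {"travel": [-0.9,-0.28,0.7],"twist": [0,0,0]},
    {"travel": [-0.9,-0.28,0.7],"twist": [0,0,0]},
    {"travel": [-0.9,-0.28,0.7],"twist": [0,0,0]},
    {"travel": [-0.9,-0.28,0.6],"twist": [0,0,0]},
    {"travel": [0,0,0],"twist": [0,0,0]},
    {"travel": [0,0,0],"twist": [0,0,0]}
  ]
}}

```text
time: 2.92
tool_pos: [0.4278, -0.0538, 0.0821]
ee_rot: [-0.001, 0.537, 0.843, -0.0]
force: [0.9, 0.4, -0.5]
grip_width: 0.679
grasp_force: 0.0
```

```bash
python3 - <<'E'
from h import *
g=grab("scene","s1");a=g["frame"][250:420,240:460,::-1]
cv2.imwrite("pics/c3.png",cv2.resize(a,None,fx=3.5,fy=3.5,interpolation=cv2.INTER_CUBIC))
delta([.430,-.0583,.016],25)
s=bot.sense();print(np.round(w2px(g,s["tool_pos"]),1),np.round(w2px(g,[.43,-.0583,.028]),1))
E
```

```text
t 2.9667 pos [ 0.428  -0.0531  0.0826] head 25.08 tilt [-0.001   0.0005] grip 59.78024159454128 0.0 F [-0.4  0.1 -0.9]
travel units [-0.22 -0.01  2.66] ('twist z units', np.float64(0.017))
[343.6 347.3] [345.7 370.9]
```

View pics/c3.png

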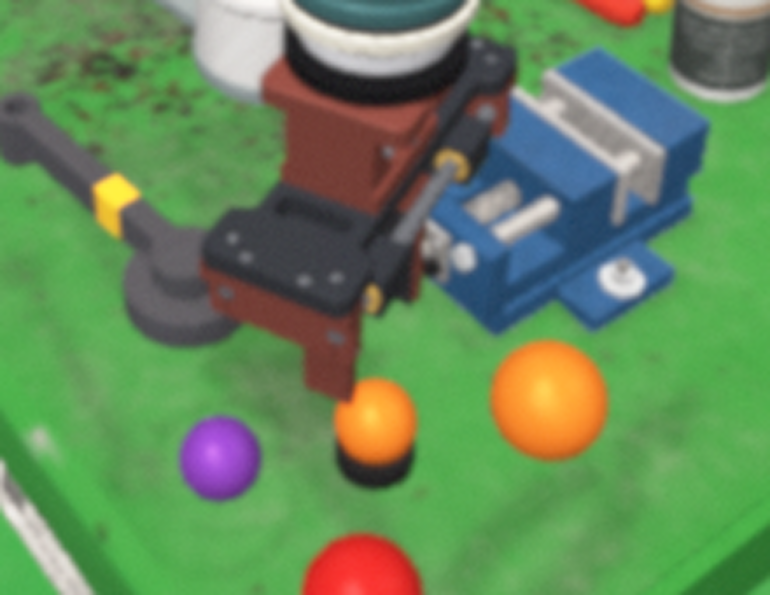

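Call:
{"method": "move_arm", "body": {
  "motion": [
    {"travel": [-0.1,0,0.5],"twist": [0,0,0]},
    {"travel": [-0.1,0,0.7],"twist": [0,0,0]},
    {"travel": [0,0,0.6],"twist": [0,0,0]},
    {"travel": [0,0,0.5],"twist": [0,0,0]},
    {"travel": [0,0,0.35],"twist": [0,0,0]},
    {"travel": [0,0,0],"twist": [0,0,0]},
    {"travel": [0,0,0],"twist": [0,0,0]}
  ]
}}

```text
time: 3.55
tool_pos: [0.4304, -0.057, 0.0167]
ee_rot: [-0.0, 0.536, 0.844, -0.0]
force: [-0.2, -0.4, -0.3]
grip_width: 0.681
grasp_force: 0.0
```

Call:
{"method": "move_arm", "body": {
  "motion": [
    {"travel": [0,0,0],"twist": [0,0,0]},
    {"travel": [0,0,0],"twist": [0,0,0]},
    {"travel": [0,0,0],"twist": [0,0,0]},
    {"travel": [0,0,0],"twist": [0,0,0]},
    {"travel": [0,0,0],"twist": [0,0,0]},
    {"travel": [0,0,0],"twist": [0,0,0]},
    {"travel": [0,0,0],"twist": [0,0,0]},
    {"travel": [0,0,0],"twist": [0,0,0]}
  ],
  "jaw": 0.4,
  "force": 10
}}

```text
time: 4.22
tool_pos: [0.4311, -0.0578, 0.0168]
ee_rot: [0.001, 0.536, 0.844, 0.0]
force: [1.6, 1.7, 6.0]
grip_width: 0.448
grasp_force: 10.0
```

```bash
python3 -c "
from h import *
delta([.5842,.2337,.032],25)"
```

```text
t 4.2167 pos [ 0.4311 -0.0578  0.0168] head 25.16 tilt [ 0.0013 -0.0003] grip 39.44010955607376 10.000361055135727 F [1.6 1.7 6. ]
travel units [ 7.95 10.5  -0.6 ] ('twist z units', np.float64(0.031))
```

Call:
{"method": "move_arm", "body": {
  "motion": [
    {"travel": [0,0,-0.2],"twist": [0,0,0]},
    {"travel": [0,0,-0.6],"twist": [0,0,0]},
    {"travel": [0,0,-1],"twist": [0,0,0]},
    {"travel": [0,0,-1],"twist": [0,0,0]},
    {"travel": [0,0,-1],"twist": [0,0,0]},
    {"travel": [0,0,-1],"twist": [0,0,0]},
    {"travel": [0.3,0.4,-0.2],"twist": [0,0,0]},
    {"travel": [0.5,0.65,0],"twist": [0,0,0]},
    {"travel": [0.5,0.65,0],"twist": [0,0,0]},
    {"travel": [0.5,0.65,0],"twist": [0,0,0]},
    {"travel": [0.5,0.65,0],"twist": [0,0,0]},
    {"travel": [0.5,0.65,0],"twist": [0,0,0]},
    {"travel": [0.5,0.65,0],"twist": [0,0,0]},
    {"travel": [0.5,0.65,0],"twist": [0,0,0]},
    {"travel": [0.5,0.65,0],"twist": [0,0,0]},
    {"travel": [0.5,0.65,0],"twist": [0,0,0]},
    {"travel": [0.5,0.65,0],"twist": [0,0,0]},
    {"travel": [0.5,0.65,0],"twist": [0,0,0]},
    {"travel": [0.5,0.65,0],"twist": [0,0,0]},
    {"travel": [0.5,0.65,0],"twist": [0,0,0]}
  ]
}}

```text
time: 5.88
tool_pos: [0.5578, 0.1909, 0.1411]
ee_rot: [-0.001, 0.536, 0.844, -0.001]
force: [-0.1, -0.9, -0.2]
grip_width: 0.447
grasp_force: 10.0
```

Call:
{"method": "move_arm", "body": {
  "motion": [
    {"travel": [0.5,0.65,0],"twist": [0,0,0]},
    {"travel": [0.3,0.4,0],"twist": [0,0,0]},
    {"travel": [0,0,0],"twist": [0,0,0]},
    {"travel": [0,0,0],"twist": [0,0,0]},
    {"travel": [0,0,0],"twist": [0,0,0]}
  ]
}}

```text
time: 6.3
tool_pos: [0.5725, 0.2185, 0.1411]
ee_rot: [-0.0, 0.536, 0.844, -0.001]
force: [-1.0, 0.0, 0.1]
grip_width: 0.445
grasp_force: 10.0
```

```bash
python3 - <<'E'
from h import *
g=grab("scene","s2");a=g["frame"][120:290,220:440,::-1]
cv2.imwrite("pics/c4.png",cv2.resize(a,None,fx=3.5,fy=3.5,interpolation=cv2.INTER_CUBIC))
delta([.5842,.2337,.033],25)
p=bot.sense()["tool_pos"];print(np.round(w2px(g,p+[0,0,.0112]),1))
E
```

```text
t 6.35 pos [0.5726 0.2184 0.1412] head 25.14 tilt [-0.0014 -0.0009] grip 39.22430290251869 9.999908208847046 F [-0.6 -0.5  0.2]
travel units [0.36 0.69 4.33] ('twist z units', np.float64(0.029))
[317.4 213.5]
```

View pics/c4.png

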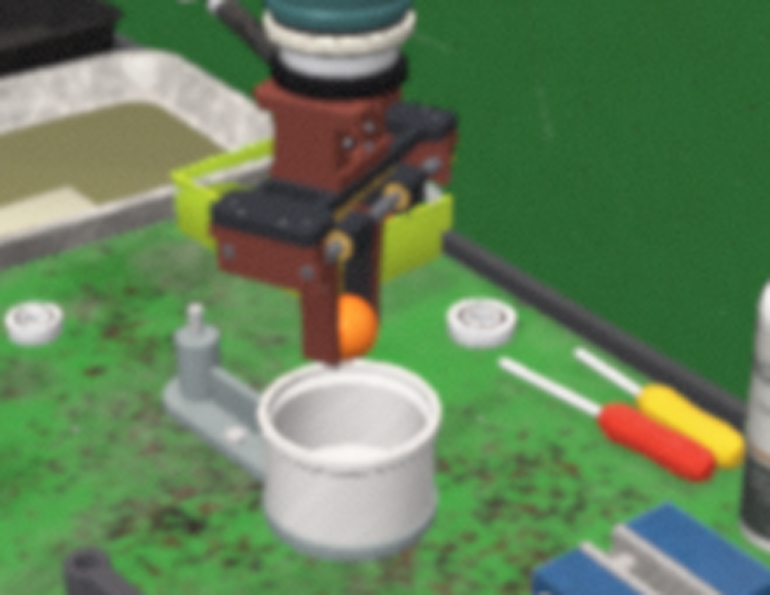

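```bash
python3 - <<'E'
from h import *
g=grab("scene","s3");f=bot.grab_frame("top")
def circ(f,c,z,r):
    a=np.linspace(0,2*np.pi,72);return np.array([w2px(f,[c[0]+r*np.cos(t),c[1]+r*np.sin(t),z]) for t in a])
def draw(f,x0,y0,w,h,k,cs):
    im=cv2.resize(f["frame"][y0:y0+h,x0:x0+w,::-1],None,fx=k,fy=k,interpolation=cv2.INTER_CUBIC)
    for c,z,r,col in cs:
        p=((circ(f,c,z,r)-[x0,y0]+.5)*k).astype(int);cv2.polylines(im,[p],True,col,1)
    return im
V=(.5842,.2337);P=(.5719,.3982)
cs=[(V,.08,.05,(0,0,255)),(V,.0,.058,(255,0,0)),(P,.082,.005,(0,0,255))]
a=draw(g,250,190,120,120,4.9,cs);b=draw(f,250,205,42,120,4.9,[])
cv2.imwrite("pics/c5.png",a)
E
```

```text
(no output)
```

View pics/c5.png

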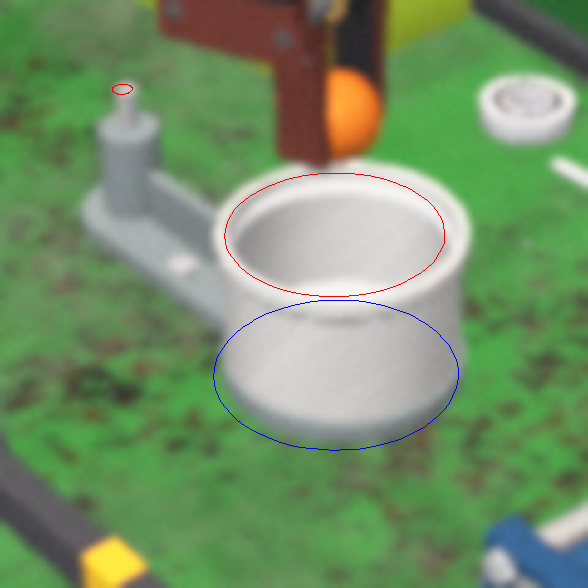

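The projected circles are a steady 1.5 px left of the picture for the valve, the pin and the ball. The two cameras therefore agree to about 3 mm, and the top-view valve position stands. Next I lower the ball.

Call:
{"method": "move_arm", "body": {
  "motion": [
    {"travel": [0.18,0.35,0],"twist": [0,0,0]},
    {"travel": [0.18,0.34,0],"twist": [0,0,0]},
    {"travel": [0,0,0.4],"twist": [0,0,0]},
    {"travel": [0,0,0.6],"twist": [0,0,0]},
    {"travel": [0,0,0.6],"twist": [0,0,0]},
    {"travel": [0,0,0.6],"twist": [0,0,0]},
    {"travel": [0,0,0.6],"twist": [0,0,0]},
    {"travel": [0,0,0.5],"twist": [0,0,0]},
    {"travel": [0,0,0.3],"twist": [0,0,0]},
    {"travel": [0,0,0.2],"twist": [0,0,0]},
    {"travel": [0,0,0],"twist": [0,0,0]},
    {"travel": [0,0,0],"twist": [0,0,0]},
    {"travel": [0,0,0],"twist": [0,0,0]}
  ]
}}

```text
time: 7.53
tool_pos: [0.586, 0.2352, 0.0471]
ee_rot: [0.0, 0.536, 0.844, 0.0]
force: [0.2, 0.7, -1.3]
grip_width: 0.443
grasp_force: 10.0
```

```bash
python3 -c "
from h import *
delta([.5842,.2337,.033],25)"
```

```text
t 7.5333 pos [0.586  0.2352 0.0471] head 25.17 tilt [0.0012 0.0003] grip 39.0090206438716 9.999977499246597 F [ 0.2  0.7 -1.3]
travel units [-0.02 -0.09  0.56] ('twist z units', np.float64(0.034))
```

Call:
{"method": "move_arm", "body": {
  "motion": [
    {"travel": [0,-0.08,0.12],"twist": [0,0,0]},
    {"travel": [0,0,0.12],"twist": [0,0,0]},
    {"travel": [0,0,0.12],"twist": [0,0,0]},
    {"travel": [0,0,0.05],"twist": [0,0,0]},
    {"travel": [0,0,0],"twist": [0,0,0]},
    {"travel": [0,0,0],"twist": [0,0,0]},
    {"travel": [0,0,0],"twist": [0,0,0]}
  ]
}}

```text
time: 8.12
tool_pos: [0.5837, 0.2342, 0.0362]
ee_rot: [0.0, 0.536, 0.844, -0.0]
force: [0.1, -0.4, -1.7]
grip_width: 0.445
grasp_force: 10.0
```

Call:
{"method": "move_arm", "body": {
  "motion": [
    {"travel": [0,0,0.03],"twist": [0,0,0]},
    {"travel": [0,0,0.03],"twist": [0,0,0]},
    {"travel": [0,0,0],"twist": [0,0,0]},
    {"travel": [0,0,0],"twist": [0,0,0]}
  ]
}}

```text
time: 8.45
tool_pos: [0.5837, 0.2342, 0.0349]
ee_rot: [0.0, 0.536, 0.844, 0.0]
force: [0.4, 0.1, 1.9]
grip_width: 0.448
grasp_force: 10.0
```

Call:
{"method": "move_arm", "body": {
  "motion": [
    {"travel": [0,0,0.03],"twist": [0,0,0]},
    {"travel": [0,0,0],"twist": [0,0,0]},
    {"travel": [0,0,0],"twist": [0,0,0]}
  ]
}}

```text
time: 8.7
tool_pos: [0.584, 0.2342, 0.0345]
ee_rot: [0.0, 0.536, 0.844, 0.0]
force: [-0.4, -0.9, 6.4]
grip_width: 0.452
grasp_force: 10.0
```

```bash
python3 -c "
from h import *
delta([.5842,.2337,.0328],25)"
```

```text
t 8.7 pos [0.584  0.2342 0.0345] head 25.17 tilt [ 0.0008 -0.    ] grip 39.74800045297732 10.000339597463608 F [-0.4 -0.9  6.4]
travel units [-0.02  0.    0.07] ('twist z units', np.float64(0.035))
```

Call:
{"method": "move_arm", "body": {
  "motion": [
    {"travel": [0,0,-0.02],"twist": [0,0,0]},
    {"travel": [0,0,0],"twist": [0,0,0]}
  ]
}}

```text
time: 8.87
tool_pos: [0.5839, 0.2343, 0.0347]
ee_rot: [0.0, 0.536, 0.844, 0.0]
force: [-0.8, 0.1, 3.8]
grip_width: 0.45
grasp_force: 10.0
```

Call:
{"method": "move_arm", "body": {
  "motion": [
    {"travel": [0,0,0],"twist": [0,0,0]},
    {"travel": [0,0,0],"twist": [0,0,0]},
    {"travel": [0,0,0],"twist": [0,0,0]},
    {"travel": [0,0,0],"twist": [0,0,0]},
    {"travel": [0,0,0],"twist": [0,0,0]}
  ],
  "jaw": -0.18
}}

```text
time: 9.28
tool_pos: [0.5833, 0.2342, 0.0341]
ee_rot: [-0.0, 0.536, 0.844, -0.0]
force: [0.9, 0.6, 0.5]
grip_width: 0.591
grasp_force: 0.0
```

Call:
{"method": "move_arm", "body": {
  "motion": [
    {"travel": [0,0,-0.2],"twist": [0,0,0]},
    {"travel": [0,0,-0.4],"twist": [0,0,0]},
    {"travel": [0,0,-0.7],"twist": [0,0,0]},
    {"travel": [0,0,-0.8],"twist": [0,0,0]},
    {"travel": [0,0,-0.8],"twist": [0,0,0]},
    {"travel": [0,0,-0.8],"twist": [0,0,0]}
  ]
}}

```text
time: 9.78
tool_pos: [0.5836, 0.2342, 0.1288]
ee_rot: [0.0, 0.536, 0.844, 0.0]
force: [-0.6, 0.0, 0.3]
grip_width: 0.591
grasp_force: 0.0
```

```bash
python3 -c "
from h import *
delta([.4095,.147,.10],4.8)"
```

```text
t 9.7833 pos [0.5836 0.2342 0.1288] head 25.17 tilt [0.0006 0.    ] grip 51.99663844738382 0.0 F [-0.6  0.   0.3]
travel units [-0.19 -7.79  1.15] ('twist z units', np.float64(4.075))
```

Call:
{"method": "move_arm", "body": {
  "motion": [
    {"travel": [0,-0.4,0],"twist": [0,0,0]},
    {"travel": [0,-0.7,0],"twist": [0,0,0]},
    {"travel": [0,-0.8,0],"twist": [0,0,0]},
    {"travel": [0,-0.9,0],"twist": [0,0,0]},
    {"travel": [0,-0.9,0],"twist": [0,0,0]},
    {"travel": [0,-0.9,0],"twist": [0,0,0]},
    {"travel": [0,-0.9,0],"twist": [0,0,0]},
    {"travel": [0,-0.9,0],"twist": [0,0,0]},
    {"travel": [0,-0.8,0],"twist": [0,0,0]},
    {"travel": [-0.2,-0.6,0],"twist": [0,0,0]},
    {"travel": [0,0,0.2],"twist": [0,0,0.8]},
    {"travel": [0,0,0.2],"twist": [0,0,0.8]},
    {"travel": [0,0,0.3],"twist": [0,0,0.8]},
    {"travel": [0,0,0.3],"twist": [0,0,0.8]},
    {"travel": [0,0,0.2],"twist": [0,0,0.87]},
    {"travel": [0,0,0],"twist": [0,0,0]},
    {"travel": [0,0,0],"twist": [0,0,0]},
    {"travel": [0,0,0],"twist": [0,0,0]}
  ]
}}

```text
time: 11.28
tool_pos: [0.4089, 0.1467, 0.0971]
ee_rot: [0.0, 0.676, 0.737, -0.0]
force: [0.6, -0.2, 0.4]
grip_width: 0.594
grasp_force: 0.0
```

```bash
python3 - <<'E'
from h import *
f=grab("top","t2");g=bot.grab_frame("scene")
a=f["frame"][205:325,265:385,::-1];b=g["frame"][210:330,230:350,::-1]
z=lambda i:cv2.resize(i,(400,400),interpolation=cv2.INTER_CUBIC)
cv2.imwrite("pics/c6.png",np.hstack([z(a),z(b)]))
delta([.4095,.147,.007],4.8)
for p in([.5842,.2337,.044],[.5842,.2337,.08]):print(np.round((np.array(w2px(f,p))-[265,205])*400/120,0),np.round((np.array(w2px(g,p))-[230,210])*400/120,0))
E
```

```text
t 11.3833 pos [0.4093 0.1467 0.0972] head 4.9 tilt [0.0006 0.    ] grip 51.89890597116033 0.0 F [-0.2 -1.3  0.4]
travel units [0.01 0.01 3.61] ('twist z units', np.float64(0.02))
[207. 108.] [293. 133.]
[207. 103.] [293.  90.]
```

View pics/c6.png

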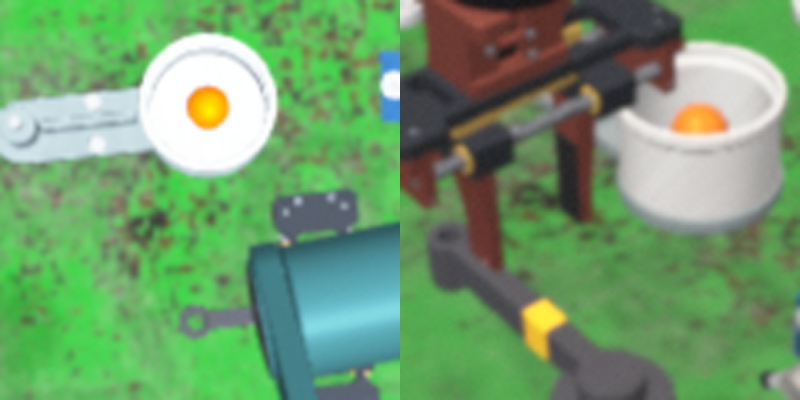

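The ball is seated: crop (208,107) against a predicted (207,108). Now the lever grasp.

Call:
{"method": "move_arm", "body": {
  "motion": [
    {"travel": [0,0,0.4],"twist": [0,0,0]},
    {"travel": [0,0,0.7],"twist": [0,0,0]},
    {"travel": [0,0,0.7],"twist": [0,0,0]},
    {"travel": [0,0,0.7],"twist": [0,0,0]},
    {"travel": [0,0,0.5],"twist": [0,0,0]},
    {"travel": [0,0,0.35],"twist": [0,0,0]},
    {"travel": [0,0,0.2],"twist": [0,0,0]},
    {"travel": [0,0,0],"twist": [0,0,0]},
    {"travel": [0,0,0],"twist": [0,0,0]},
    {"travel": [0,0,0],"twist": [0,0,0]}
  ]
}}

```text
time: 12.22
tool_pos: [0.4097, 0.1468, 0.0087]
ee_rot: [0.0, 0.677, 0.736, 0.0]
force: [-0.1, -0.2, 0.7]
grip_width: 0.592
grasp_force: 0.0
```

Call:
{"method": "move_arm", "body": {
  "motion": [
    {"travel": [0,0,0],"twist": [0,0,0]},
    {"travel": [0,0,0],"twist": [0,0,0]},
    {"travel": [0,0,0],"twist": [0,0,0]},
    {"travel": [0,0,0],"twist": [0,0,0]},
    {"travel": [0,0,0],"twist": [0,0,0]},
    {"travel": [0,0,0],"twist": [0,0,0]},
    {"travel": [0,0,0],"twist": [0,0,0]},
    {"travel": [0,0,0],"twist": [0,0,0]},
    {"travel": [0,0,0],"twist": [0,0,0]},
    {"travel": [0,0,0],"twist": [0,0,0]}
  ],
  "jaw": 1,
  "force": 45
}}

```text
time: 13.05
tool_pos: [0.4102, 0.1468, 0.0084]
ee_rot: [0.001, 0.677, 0.736, 0.001]
force: [2.4, 0.7, 1.3]
grip_width: 0.177
grasp_force: 45.0
```

```bash
python3 -c "
from h import *
delta([.4095,.147,.137],4.8)"
```

```text
t 13.05 pos [0.4102 0.1468 0.0084] head 4.83 tilt [0.0016 0.0001] grip 15.537439878206627 44.99767541885376 F [2.4 0.7 1.3]
travel units [ 0.01 -0.02 -5.15] ('twist z units', np.float64(0.006))
```

Call:
{"method": "move_arm", "body": {
  "motion": [
    {"travel": [0,0,-0.1],"twist": [0,0,0]},
    {"travel": [0,0,-0.2],"twist": [0,0,0]},
    {"travel": [0,0,-0.4],"twist": [0,0,0]},
    {"travel": [0,0,-0.6],"twist": [0,0,0]},
    {"travel": [0,0,-0.7],"twist": [0,0,0]},
    {"travel": [0,0,-0.8],"twist": [0,0,0]},
    {"travel": [0,0,-0.8],"twist": [0,0,0]},
    {"travel": [0,0,-0.8],"twist": [0,0,0]},
    {"travel": [0,0,-0.7],"twist": [0,0,0]},
    {"travel": [0,0,-0.5],"twist": [0,0,0]},
    {"travel": [0,0,-0.3],"twist": [0,0,0]},
    {"travel": [0,0,-0.1],"twist": [0,0,0]},
    {"travel": [0,0,0],"twist": [0,0,0]},
    {"travel": [0,0,0],"twist": [0,0,0]},
    {"travel": [0,0,0],"twist": [0,0,0]}
  ]
}}

```text
time: 14.3
tool_pos: [0.4082, 0.1465, 0.1572]
ee_rot: [-0.001, 0.677, 0.736, -0.001]
force: [0.1, 0.2, -5.4]
grip_width: 0.179
grasp_force: 45.0
```

```bash
python3 - <<'E'
from h import *
b=np.array([.5842,.2337])+.0625*np.array([np.cos(np.radians(94.2)),np.sin(np.radians(94.2))])
d=np.array([.4102-.4095,.1468-.147]) # tcp relative to lever balance; rib centred by jaws -> only along-y matters
print(b);delta([b[0],b[1]-.0002,.1334],4.2)
f=bot.grab_frame("top");g=bot.grab_frame("scene")
a=f["frame"][225:325,290:400,::-1];c=g["frame"][160:290,220:350,::-1]
z=lambda i:cv2.resize(i,(400,400),interpolation=cv2.INTER_CUBIC)
s=bot.sense()["tool_pos"];
for n,o in(("head",-.0625),("eye",.1025)):
  p=[s[0]-.084*o,s[1]+.9965*o,s[2]-.0084];print(n,np.round((np.array(w2px(g,p))-[220,160])*400/130))
cv2.imwrite("pics/c7.png",z(c))
E
```

```text
[0.57962261 0.29603215]
t 14.3 pos [0.4082 0.1465 0.1572] head 4.82 tilt [-0.0024 -0.0005] grip 15.786680931806199 44.995880126953125 F [ 0.1  0.2 -5.4]
travel units [5.38 7.34 0.93] ('twist z units', np.float64(0.124))
head [210. 356.]
eye [ 52. 233.]
```

View pics/c7.png

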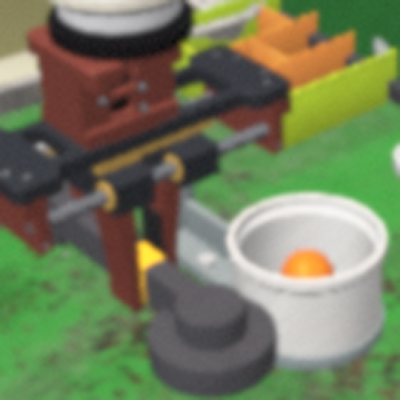

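Call:
{"method": "move_arm", "body": {
  "motion": [
    {"travel": [0.1,0.15,0],"twist": [0,0,0]},
    {"travel": [0.25,0.35,0],"twist": [0,0,0]},
    {"travel": [0.4,0.5,0],"twist": [0,0,0]},
    {"travel": [0.4,0.55,0],"twist": [0,0,0]},
    {"travel": [0.4,0.55,0],"twist": [0,0,0]},
    {"travel": [0.4,0.55,0],"twist": [0,0,0]},
    {"travel": [0.4,0.55,0],"twist": [0,0,0]},
    {"travel": [0.4,0.55,0],"twist": [0,0,0]},
    {"travel": [0.4,0.55,0],"twist": [0,0,0]},
    {"travel": [0.4,0.55,0],"twist": [0,0,0]},
    {"travel": [0.4,0.55,0],"twist": [0,0,0]},
    {"travel": [0.4,0.55,0],"twist": [0,0,0]},
    {"travel": [0.4,0.55,0],"twist": [0,0,0]},
    {"travel": [0.3,0.45,0],"twist": [0,0,0]},
    {"travel": [0.2,0.3,0],"twist": [0,0,0]},
    {"travel": [0.1,0.15,0],"twist": [0,0,0.12]},
    {"travel": [0,0,0],"twist": [0,0,0]},
    {"travel": [0,0,0],"twist": [0,0,0]},
    {"travel": [0,0,0],"twist": [0,0,0]},
    {"travel": [0,0,0],"twist": [0,0,0]}
  ]
}}

```text
time: 16.07
tool_pos: [0.5815, 0.2951, 0.1581]
ee_rot: [-0.0, 0.681, 0.733, -0.0]
force: [-0.7, 0.3, -5.4]
grip_width: 0.18
grasp_force: 45.0
```

```bash
python3 -c "
from h import *
delta([.5796,.2958,.1334],4.2)"
```

```text
t 16.0667 pos [0.5815 0.2951 0.1581] head 4.21 tilt [-0.0008 -0.0005] grip 15.831270729445533 44.99586582183838 F [-0.7  0.3 -5.4]
travel units [ 0.04 -0.07  0.99] ('twist z units', np.float64(0.002))
```

Call:
{"method": "move_arm", "body": {
  "motion": [
    {"travel": [0.03,-0.07,0.15],"twist": [0,0,0]},
    {"travel": [0,0,0.25],"twist": [0,0,0]},
    {"travel": [0,0,0.25],"twist": [0,0,0]},
    {"travel": [0,0,0.2],"twist": [0,0,0]},
    {"travel": [0,0,0.13],"twist": [0,0,0]},
    {"travel": [0,0,0],"twist": [0,0,0]},
    {"travel": [0,0,0],"twist": [0,0,0]},
    {"travel": [0,0,0],"twist": [0,0,0]},
    {"travel": [0,0,0],"twist": [0,0,0]}
  ]
}}

```text
time: 16.82
tool_pos: [0.5808, 0.2963, 0.134]
ee_rot: [0.0, 0.681, 0.733, 0.0]
force: [0.5, 0.0, -4.2]
grip_width: 0.176
grasp_force: 45.0
```

```bash
python3 - <<'E'
from h import *
delta([.5796,.2958,.1334],4.2)
f=bot.grab_frame("top");g=bot.grab_frame("scene")
k=4
def crop(f,x0,y0,w,h,cs):
    im=cv2.resize(f["frame"][y0:y0+h,x0:x0+w,::-1],None,fx=k,fy=k,interpolation=cv2.INTER_CUBIC)
    for c,z,r in cs:
        a=np.linspace(0,2*np.pi,72)
        p=np.array([w2px(f,[c[0]+r*np.cos(t),c[1]+r*np.sin(t),z]) for t in a])
        cv2.polylines(im,[((p-[x0,y0]+.5)*k).astype(int)],True,(0,0,255),1)
    return im
V=np.array([.5842,.2337]);P=V+.165*np.array([np.cos(np.radians(94.2)),np.sin(np.radians(94.2))])
L=[(V,.145,.036),(V,.163,.02),(P,.161,.015)]
cv2.imwrite("pics/c8.png",np.hstack([crop(f,255,190,98,100,L),crop(g,255,170,100,100,L)]))
E
```

```text
t 16.8167 pos [0.5808 0.2963 0.134 ] head 4.22 tilt [0.0006 0.0002] grip 15.515501614737211 44.99592661857605 F [ 0.5  0.  -4.2]
travel units [-0.02 -0.05  0.02] ('twist z units', np.float64(0.004))
```

View pics/c8.png

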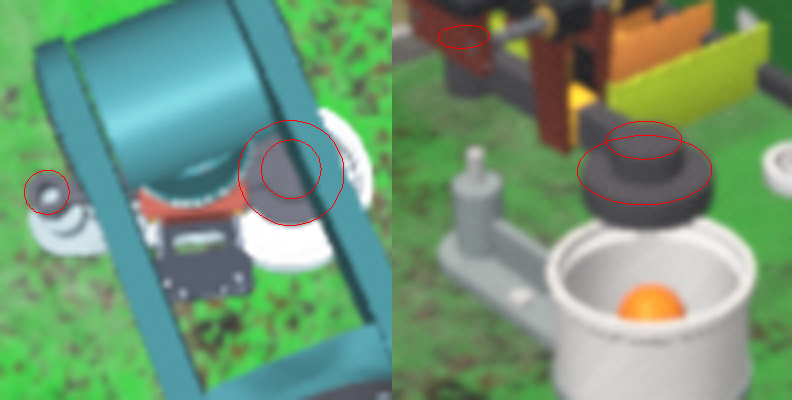

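The lever's eye is at crop (49,196) against a predicted (47,192). The head's left edge is at 241 against 238, so both are within about 2 mm. The lever hangs level above the valve and the ball is still seated at (651,305). Handing in.

```bash
python3 -c "
from cell import bot
print(bot.hand_in())"
```

```text
the job is handed in; nothing more can be done
None
```

The job is handed in at about 17 s: the orange ball rests on the brass seat, and the lever is held level about 45 mm above the valve, within roughly 2 mm of centred over the chamber and pin; nothing else was touched that I could see.

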